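# Hold-down frame onto the exposure stage's two pins

### The arm

A 6-joint arm with a two-finger parallel gripper is mounted at the origin on the work surface; the furniture and walls round the work are solid. World frame = base frame: x ahead of the robot, y to its left, z up, the work surface at z = 0. Lengths are in m, angles in rad, forces in N, time in s.
With the tool pointing down it reaches from about 0.375 to 0.9 m from the base axis. Payload 3.1 kg.
Tool frame: the origin (TCP) lies on the centre line of the jaws, within the pads' length; the fingertips stand robot.nose_length ahead of it and the grasp point (between the pads) lies 6 mm ahead of it (robot.nose_length is the distance from the TCP to the fingertips, in m); z points along the fingers, y is the line along which they close (so a half turn about z gives the same grasp; the last joint's range is limited). The gripper opens to 87 mm and grips with 3 to 60 N. Pads are 19 mm wide; open, the fingers measure 117 mm over their backs; the gripper's body (75 mm by 190 mm) begins 51 mm behind the grasp point.
Start: joints at [-1.359, 0.527, 1.433, -0, 1.181, -0.178], TCP at [0.238, -0.578, 0.248] pointing down, gripper open.
Joint ranges: [-3.08, 3.08], [-0.75, 2.2], [0.22, 2.44], [-1.43, 4.57], [0, 2.65], [-2.85, 2.85]. Speed limits (rad/s): [2.79, 2.79, 3.14, 3.14, 3.14, 3.14].

### API

Orientations are given as a unit quaternion [x, y, z, w].
In Python, from rig import robot gives the robot as it stands.
- The arm moves only by the shell command python3 -m crank 'ROWS' [FORCE]. ROWS is JSON, one flat list of numbers, 7 for each row, row after row: the shift along the tool's x, y, z in mm, then the turn, a rotation vector about the tool's x, y, z in degrees, then the closure in counts, from 0 (fully open) to 255 (shut). In form: [x, y, z, ax, ay, az, fingers, x, y, z, ax, ay, az, fingers, ...]. A call has exactly 5 rows; each row is the pose to reach, as a shift and turn from the pose commanded when the call began, along the tool's axes at that moment; what a row does not reach only later rows make up. A row lasts 1/12 s, in which the tool goes at most 41.7 mm and 7.16 degrees, less where a joint would pass 70% of its speed; a pose out of reach is approached as far as the arm can. A call with a gripper value outside its range is refused whole. The fingers move at their own pace and stop on an object; FORCE is the grip in N (left out, the last holds). Time passes only in rows, so rows that repeat a pose let the fingers close, or fill a call up. It gives the time, the measured TCP pose, the force, the opening and the grip force at its end, in the units of the state.
- robot.get_obs(): the state, without advancing time (a new reading comes with each control period).
- robot.camera(name): name is "scene" or "top" or "wrist"; returns a dict with "pixels" (384x512x3 uint8, red, green, blue), "intrinsics" (3x3 intrinsics, pixels), "extrinsics" (4x4, takes a point from camera to world coordinates); the wrist camera has in their place "mount" (4x4, takes a point from camera to tool coordinates, whose origin is the TCP and whose axes are the flange's). Camera axes: x right, y down, z forward; pixel columns grow to the right and rows downward; lengths in m; the calibration is good to about 2 mm. A picture is of the moment at which its call begins: read the wrist's pose just before it. There is no depth.
- robot.hand_in(): hands the job in; it is judged then, once.
The state is a dict: "time": time; "q": joint angles; "joint_velocities": joint speeds; "joint_torque": joint torques, N m; "position": TCP position; "tool_rot": TCP orientation; "ft_force": force on the tool from outside, world axes, zero at the start; "moment": the same for the moment, N m; "grip_width": finger opening in m; "grip_force": force on a finger pad.
Only numpy, scipy, OpenCV 4.12 (cv2) and the standard library are available. Lean on these libraries where they do the work, as an engineer would, in place of code of your own. Each camera call takes 0.05 s, during which the arm holds its last target. There are 200 camera calls.

### The job

Of the two metal hold-down frames lying on the desk, pick up the one whose two holes match the two upright pins of the exposure stage. Hold it over the stage with both holes above both pins, lower it in the gripper until it lies flat and fully home on the stage, then let go. Leave the other frame where it lies.

Things in the scene. Friction and masses are not known exactly. Their poses are not given: they have to be found in the camera images.
- long_frame_grip (a point): Centre of the handle bar of the frame that fits, 42 mm above its underside. Flat bright steel frame 90 (x) x 152 (y) x 8 mm, up to 0.31 kg, window 57 x 65 mm, two 27 mm through holes 114 mm apart along y (57 mm each side of its middle). Black bar over the window along y: 12 wide (x: pinch here), 91 long, 14 mm high, on two thin posts, 27 mm free below it. z up. Goes on either way round.
- short_frame_grip (a point): Centre of the handle bar of the frame that does not fit (leave it), 42 mm above its underside. Same make, shorter: 90 (x) x 122 (y) x 8 mm, window 57 x 37 mm, two 27 mm holes only 84 mm apart, bar 61 mm long. One frame lies left of the stage, the other right: either may be on either side.
- stage_seat (a point): Exposure stage, fixed: dark steel plate 100 (x) x 200 (y) x 14 mm, low bright round chuck in the middle (50 mm wide, 2 mm high, goes in the frame's window), two upright steel pins 12 mm thick, 40 mm high above the plate, top 12 mm tapered, 114 mm apart along y. This point: on the plate's top midway between the pins, 14 mm above the desk; the frame's underside comes to its height. z up.

How it is judged:
On the way:
1. the long frame is lowered over both pins while still held in the gripper, to within 18 mm of the stage (z of long_frame_grip in the frame of stage_seat below 0.06 m and horizontal distance between long_frame_grip and stage_seat below 0.015 m and angle between the y axis of long_frame_grip and the y axis of stage_seat, either way round below 0.25 rad and contact force between the fingers and long_frame above 0.5 N), for 0.1 s.
At the end, for the whole second after the job is handed in: The long frame lies flat (within 3.4 degrees) and fully home (within 4 mm) on the stage with a pin through each hole (middle within 15 mm, direction within 14 degrees, either way round), released and at rest; the short frame is still within 30 mm of where it lay (z of long_frame_grip in the frame of stage_seat between 0.036 and 0.046 m and horizontal distance between long_frame_grip and stage_seat below 0.015 m and angle between the y axis of long_frame_grip and the y axis of stage_seat, either way round below 0.25 rad and angle between long_frame_grip's own z axis and vertical below 0.06 rad and linear speed of long_frame below 0.02 m/s); the robot touches nothing.
It fails at once if the short frame is moved by more than 30 mm (distance of short_frame_grip from where it was at the start of the episode above 0.03 m).
It also fails if it takes over 38 s, if anything falls off the work surface, if the arm or the gripper's body presses on something with over 40 N, if the wrist force passes 120 N, or if a joint passes its speed limit or range.

## Working session

There is one attempt and no reset: what is moved stays moved. The work goes in short steps, Python scripts to look and compute and a shell command to move; the robot and the scene stay as the last step left them, time stands still between calls to the robot, and variables do not carry over. Pictures are saved under pics/ and viewed, at most 10 in all, crops included, and the job is handed in when it is done.

```bash
mkdir -p pics; ls
cat > h.py <<'E'
import numpy as np,cv2
from rig import robot
def shot(n,f):
    c=robot.camera(n); cv2.imwrite('pics/'+f,cv2.cvtColor(c['pixels'],cv2.COLOR_RGB2BGR)); return c
def ray(K,T,u,v,z):
    d=T[:3,:3]@np.linalg.inv(K)@[u,v,1]; o=T[:3,3]; return o+d*(z-o[2])/d[2]
E
python3 - <<'E'
from h import *
np.set_printoptions(precision=4,suppress=True)
o=robot.get_obs();print(o['time'],o['position'],o['tool_rot'],robot.nose_length)
for n in('top','scene'):
    c=shot(n,n+'0.png');np.savez('cam_'+n,K=c['intrinsics'],T=c['extrinsics']);print(c['intrinsics'],c['extrinsics'])
E
```

```text
pics
0.0 [ 0.238  -0.5772  0.2466] [ 0.981   0.1941 -0.     -0.0011] 0.025
[[451.9818   0.     248.5891]
 [  0.     451.9818 188.0803]
 [  0.       0.       1.    ]] [[-0.0303 -0.9798  0.1977  0.3358]
 [-0.9995  0.0276 -0.0161 -0.2268]
 [ 0.0103 -0.1981 -0.9801  0.9901]
 [ 0.      0.      0.      1.    ]]
[[448.9182   0.     255.5287]
 [  0.     448.9182 195.1324]
 [  0.       0.       1.    ]] [[ 0.5955 -0.3049  0.7432 -0.0947]
 [-0.8032 -0.2113  0.5569 -0.6795]
 [-0.0128 -0.9286 -0.3708  0.3891]
 [ 0.      0.      0.      1.    ]]
```

View pics/top0.png

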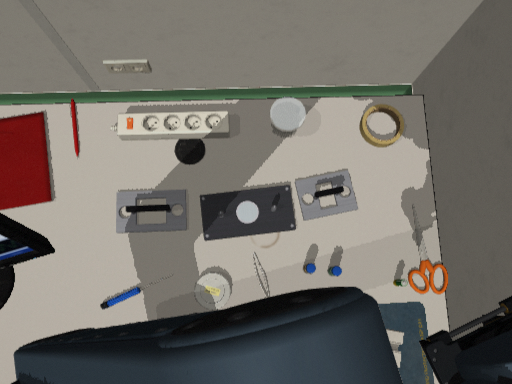

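View pics/scene0.png

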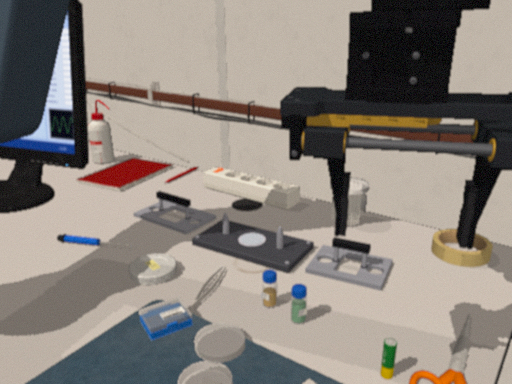

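The top view shows the stage around (248,212), the long frame on the left around (152,210) and the short frame on the right around (326,194). I'll enlarge this part.

```bash
python3 -c "
import cv2
i=cv2.imread('pics/top0.png')[175:250,110:306];cv2.imwrite('pics/crop1.png',cv2.resize(i,None,fx=4,fy=4,interpolation=cv2.INTER_CUBIC))"
```

```text
(no output)
```

View pics/crop1.png

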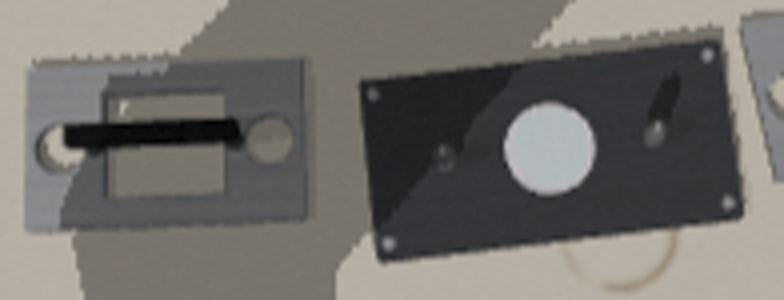

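```bash
cat > m.py <<'E'
from h import *
np.set_printoptions(precision=4,suppress=True)
C=np.load('cam_top.npz')
def p(u,v,z): return ray(C['K'],C['T'],110+(u-1.5)/4,175+(v-1.5)/4,z)
F=[p(*a,.008) for a in((28,64),(304,58),(306,219),(25,232))]
S=[p(*a,.014) for a in((361,82),(720,42),(743,213),(380,262))]
h=[p(62,149,.008),p(270,139,.008)]
b=[p(65,134,.049),p(239,128,.049)]
n=[p(445,157,.034),p(655,133,.034)]
def r(N,a,b):d=a-b;print(N,(a+b)/2,np.linalg.norm(d),np.degrees(np.arctan2(-d[0],d[1])))
print('F',np.mean(F,0));r('e',F[0],F[1]);r('e',F[3],F[2])
r('holes',*h);r('bar',*b)
print('S',np.mean(S,0),'chuck',p(550,148,.016));r('e',S[0],S[1]);r('e',S[3],S[2]);r('pins',*n)
o=robot.get_obs()
from scipy.spatial.transform import Rotation as R
print(R.from_quat(o['tool_rot']).as_matrix())
E
python3 m.py
```

```text
F [ 0.4904 -0.028   0.008 ]
e [ 0.536  -0.0276  0.008 ] 0.15206223827016818 -0.3446564234704281
e [ 0.4449 -0.0285  0.008 ] 0.15200491321348447 0.9895488593228875
holes [ 0.4896 -0.0281  0.008 ] 0.11353151221184907 1.1457481367380802
bar [ 0.4903 -0.029   0.049 ] 0.09111872133542478 0.3634880113613907
S [ 0.48   -0.2389  0.014 ] chuck [ 0.4802 -0.2381  0.016 ]
e [ 0.5284 -0.2346  0.014 ] 0.19882375465715535 4.8608008320603835
e [ 0.4316 -0.2432  0.014 ] 0.19777331995853445 6.006307970598214
pins [ 0.4791 -0.238   0.034 ] 0.1129164795184423 4.936844496804535
[[ 0.9246  0.3809 -0.0004]
 [ 0.3809 -0.9246  0.0019]
 [ 0.0003 -0.0019 -1.    ]]
```

The sizes all match the given ones: 152 mm edge, 113.5 mm between holes, 91 mm bar, 113 mm between pins. The long frame is at (0.490, -0.0285) with yaw about 0.6°. The stage is at (0.480, -0.2385) with yaw about 5.2°. Next I'll move above the frame.

```bash
cat > go.py <<'E'
import sys
from h import *
from scipy.spatial.transform import Rotation as R
# target x y z yaw(deg of frame long axis); prints remaining shift mm / turn deg in tool axes
x,y,z,a=map(float,sys.argv[1:]); o=robot.get_obs()
Rc=R.from_quat(o['tool_rot']); t=np.radians(a); s,c=np.sin(t),np.cos(t)
Rt=R.from_matrix(np.array([[-s,c,0],[c,s,0],[0,0,-1]]))
print(o['time'],np.round(o['position'],4),'shift',np.round(Rc.inv().apply(np.array([x,y,z])-o['position'])*1e3,1),'turn',np.round((Rc.inv()*Rt).as_rotvec(degrees=True),2),'q',np.round(o['q'],2))
print('F',np.round(o['ft_force'],1),'M',np.round(o['moment'],2),'w',round(o['grip_width'],4),'g',round(o['grip_force'],1))
E
python3 go.py 0.490 -0.0285 0.16 0.6
python3 -m crank '[29,-27,0,0,0,-6,0, 58,-54,0,0,0,-12,0, 88,-82,0,0,0,-18,0, 117,-109,0,0,0,-24,0, 147,-136,0,0,0,-30,0]'
python3 go.py 0.490 -0.0285 0.16 0.6
```

```text
0.1 [ 0.238  -0.5773  0.2467] shift [ 442.  -411.2   87.6] turn [ -0.08  -0.08 -68.21] q [-1.36  0.53  1.43  0.    1.18 -0.18]
F [-0.4 -0.6 -0.9] M [0.02 0.02 0.  ] w 0.0873 g 0.0
time: 0.52
position: [0.3223, -0.3941, 0.2471]
tool_rot: [0.896, 0.443, 0.0, -0.001]
ft_force: [0.5, 0.2, 1.0]
grip_width: 0.0867
grip_force: 0.0
0.5167 [ 0.3223 -0.3941  0.2471] shift [392.3 -88.6  87.4] turn [ -0.04  -0.05 -37.96] q [-1.11  0.37  1.72  0.    1.05 -0.45]
F [0.5 0.2 1. ] M [-0.02 -0.12  0.02] w 0.0867 g 0.0
```

```bash
python3 -m crank '[36,-8,0,0,0,-6,0, 72,-16,0,0,0,-12,0, 109,-25,0,0,0,-18,0, 145,-33,0,0,0,-24,0, 182,-41,0,0,0,-30,0]' >/dev/null
python3 go.py 0.490 -0.0285 0.16 0.6
```

```text
0.9333 [ 0.4009 -0.2251  0.2474] shift [206.3  63.2  87.4] turn [-0.02 -0.02 -7.94] q [-0.76  0.31  1.83  0.    1.   -0.63]
F [ 0.2 -0.8 -0.4] M [ 0.   -0.12  0.01] w 0.0871 g 0.0
```

```bash
python3 -m crank '[36,10,8,0,0,-4,0, 72,22,26,0,0,-8,0, 108,33,44,0,0,-8,0, 144,44,62,0,0,-8,0, 180,54,80,0,0,-8,0]' >/dev/null
python3 go.py 0.490 -0.0285 0.16 0.6
```

```text
1.35 [ 0.4786 -0.0541  0.1669] shift [25.5 11.5  6.9] turn [ 0.03  0.01 -0.22] q [-0.35  0.46  1.87 -0.    0.81 -0.35]
F [ 0.3 -0.3  0.4] M [-0.07 -0.1  -0.  ] w 0.0869 g 0.0
```

```bash
python3 -m crank '[22,12,7,0,0,0,0, 22,12,7,0,0,0,0, 22,12,7,0,0,0,0, 22,12,7,0,0,0,0, 22,12,7,0,0,0,0]' >/dev/null
python3 go.py 0.490 -0.0285 0.16 0.6
python3 - <<'E'
from h import *
o=robot.get_obs();c=shot('wrist','w1.png');np.savez('cam_w1',K=c['intrinsics'],M=c['mount'],p=o['position'],q=o['tool_rot']);print(c['mount'])
E
```

```text
1.7667 [ 0.4898 -0.0347  0.161 ] shift [6.2 0.2 1. ] turn [ 0.02  0.02 -0.28] q [-0.3   0.48  1.85 -0.    0.81 -0.3 ]
F [ 0.1  0.4 -1.6] M [-0.01 -0.12 -0.04] w 0.0873 g 0.0
[[-1.07433035e-05 -9.63356659e-01 -2.68223690e-01  7.19123684e-02]
 [ 9.99999993e-01  2.02476220e-05 -1.12775217e-04 -6.00088416e-04]
 [ 1.14073648e-04 -2.68223689e-01  9.63356652e-01 -1.36457971e-01]
 [ 0.00000000e+00  0.00000000e+00  0.00000000e+00  1.00000000e+00]]
```

View pics/w1.png

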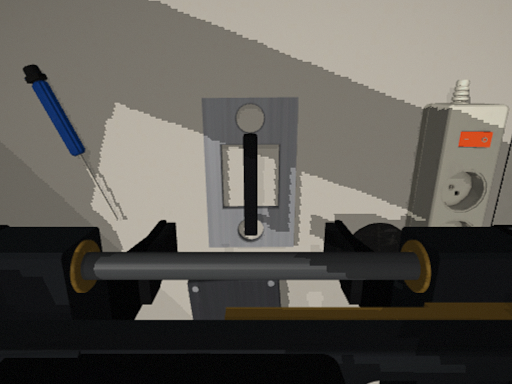

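The wrist view shows the bar running from (250.5,134) to (251.5,235), with its top at z = 0.049. The far hole is at (250,118).

Run:
```python
from h import *
from scipy.spatial.transform import Rotation as R
np.set_printoptions(precision=4,suppress=True)
c=np.load('cam_w1.npz');T=np.eye(4);T[:3,:3]=R.from_quat(c['q']).as_matrix();T[:3,3]=c['p'];T=T@c['M']
for u,v,z in((250.5,134,.049),(251.5,235,.049),(250,118,.008),(205.5,246,.008),(297,246,.008),(203,97,.008),(298,97,.008)):print(ray(c['K'],T,u,v,z))
```

```text
[0.4893 0.0167 0.049 ]
[ 0.4907 -0.073   0.049 ]
[0.4888 0.0281 0.008 ]
[ 0.4423 -0.1041  0.008 ]
[ 0.5394 -0.1036  0.008 ]
[0.4452 0.0468 0.008 ]
[0.5331 0.0473 0.008 ]
```

Bar centre is (0.490, -0.028), so I'll descend and grip.

```bash
python3 -m crank '[6,0,25,0,0,-0.3,0, 6,0,52,0,0,-0.3,0, 6,0,80,0,0,-0.3,0, 6,0,102,0,0,-0.3,0, 6,0,113,0,0,-0.3,0]' 40 >/dev/null
python3 go.py 0.490 -0.0285 0.048 0.6
python3 -m crank '[0,0,0,0,0,0,0, 0,0,0,0,0,0,255, 0,0,0,0,0,0,255, 0,0,0,0,0,0,255, 0,0,0,0,0,0,255]' 40 >/dev/null
python3 go.py 0.490 -0.0285 0.048 0.6
```

```text
2.2333 [ 0.4888 -0.0289  0.0459] shift [ 0.3  1.2 -2.1] turn [-0.14 -0.04 -0.04] q [-0.29  0.7   1.91 -0.    0.53 -0.3 ]
F [-0.5  0.8  0.1] M [-0.01 -0.06 -0.02] w 0.0872 g 0.0
2.65 [ 0.4906 -0.0281  0.0488] shift [-0.3 -0.6  0.8] turn [0.13 0.04 0.07] q [-0.29  0.7   1.91 -0.    0.53 -0.3 ]
F [-0.2 -0.  -0.1] M [ 0.01 -0.08  0.06] w 0.0686 g 0.0
```

```bash
for i in 1 2 3; do python3 -m crank '[0,0,0,0,0,0,255, 0,0,0,0,0,0,255, 0,0,0,0,0,0,255, 0,0,0,0,0,0,255, 0,0,0,0,0,0,255]' 40 >/dev/null
python3 go.py 0.490 -0.0285 0.048 0.6;done
```

```text
3.0667 [ 0.4899 -0.0277  0.0477] shift [-0.8  0.1 -0.3] turn [0.01 0.   0.1 ] q [-0.28  0.7   1.91  0.    0.53 -0.3 ]
F [ 0.2  0.6 -0.2] M [-0.   -0.14  0.03] w 0.0351 g 0.0
3.4833 [ 0.4899 -0.0278  0.0476] shift [-0.7  0.1 -0.4] turn [ 0.   -0.    0.09] q [-0.28  0.7   1.91  0.    0.53 -0.3 ]
F [ 0.4 -0.1 -0.1] M [-0.04 -0.07  0.02] w 0.0115 g 40.0
3.9 [ 0.4899 -0.0278  0.0476] shift [-0.8  0.1 -0.4] turn [-0.   -0.    0.09] q [-0.28  0.7   1.91  0.    0.53 -0.3 ]
F [ 0.9  0.1 -1.5] M [ 0.03 -0.12  0.02] w 0.0112 g 40.0
```

Gripped on the 12 mm bar at 40 N. Now I'll lift by 100 mm, which puts the underside at 0.1, well above the 54 mm pin tops.

```bash
python3 -m crank '[0,0,-10,0,0,0,255, 0,0,-30,0,0,0,255, 0,0,-55,0,0,0,255, 0,0,-80,0,0,0,255, 0,0,-100,0,0,0,255]' >/dev/null
python3 go.py 0.480 -0.2385 0.148 5.2
```

```text
4.3167 [ 0.4896 -0.0277  0.1496] shift [-210.7  -12.2    1.7] turn [ 0.02  0.01 -4.5 ] q [-0.28  0.5   1.86 -0.    0.78 -0.3 ]
F [-0.   0.3 -1.2] M [-0.02 -0.18 -0.01] w 0.0114 g 40.0
```

```bash
python3 -m crank '[-15,-1,0,0,0,-1,255, -35,-2,0,0,0,-2,255, -60,-3,0,0,0,-3,255, -85,-5,0,0,0,-4.5,255, -110,-6,0,0,0,-4.5,255]' >/dev/null
python3 -m crank '[-25,-1,0,0,0,0,255, -50,-3,0,0,0,0,255, -75,-4,0,0,0,0,255, -92,-5,0,0,0,0,255, -101,-6,0,0,0,0,255]' >/dev/null
python3 -m crank '[0,0,0,0,0,0,255, 0,0,0,0,0,0,255, 0,0,0,0,0,0,255, 0,0,0,0,0,0,255, 0,0,0,0,0,0,255]' >/dev/null
python3 go.py 0.480 -0.2385 0.148 5.2
python3 - <<'E'
from h import *
o=robot.get_obs();c=shot('wrist','w2.png');np.savez('cam_w2',K=c['intrinsics'],M=c['mount'],p=o['position'],q=o['tool_rot'])
s=robot.camera('scene');p=cv2.cvtColor(s['pixels'],cv2.COLOR_RGB2BGR)[150:300,150:410]
cv2.imwrite('pics/s2.png',cv2.resize(p,None,fx=3,fy=3,interpolation=cv2.INTER_CUBIC))
E
```

```text
5.5667 [ 0.4882 -0.2376  0.1477] shift [-0.1 -8.2 -0.3] turn [-0.03 -0.04  0.07] q [-0.66  0.56  1.73  0.    0.85 -0.75]
F [ 0.1 -0.2 -1.6] M [ 0.03 -0.09 -0.03] w 0.0114 g 40.0
```

View pics/w2.png

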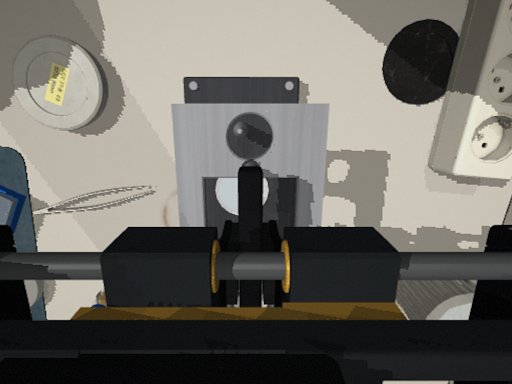

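View pics/s2.png

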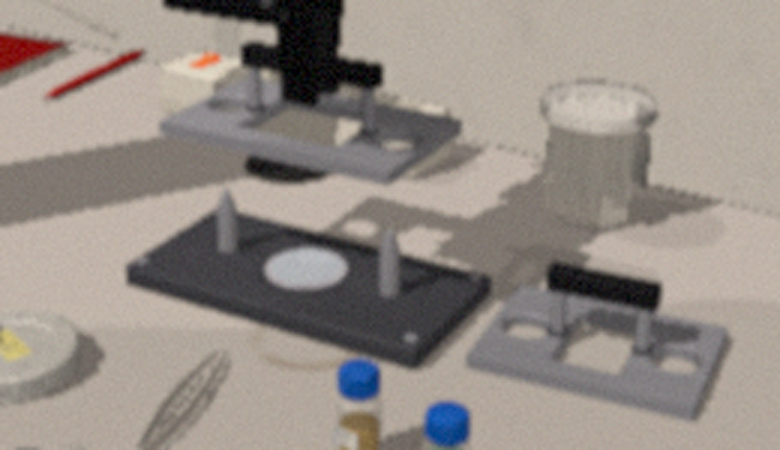

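The frame hangs level in the gripper over the stage. In the wrist view the hole centre is at (249.5,135) and the pin tip shows through it at about (240,133). The plate's far corners are (184,77) and (299,77).

Run:
```python
from h import *
from scipy.spatial.transform import Rotation as R
np.set_printoptions(precision=4,suppress=True)
c=np.load('cam_w2.npz');T=np.eye(4);T[:3,:3]=R.from_quat(c['q']).as_matrix();T[:3,3]=c['p'];T=T@c['M']
P=lambda u,v,z:ray(c['K'],T,u,v,z)
e=(P(184,77,.014)+P(299,77,.014))/2; t=np.radians(5.2);print('edge mid',e,np.linalg.norm(P(184,77,.014)-P(299,77,.014)),'stage',e-.1*np.array([-np.sin(t),np.cos(t),0]))
print('pin tip',P(239,132,.054),'stage',P(239,132,.054)-.057*np.array([-np.sin(t),np.cos(t),0]))
print('hole',P(249.5,135,.108),'frame',P(249.5,135,.108)-.057*np.array([-np.sin(t),np.cos(t),0]))
i=cv2.imread('pics/w2.png')[70:240,150:350];cv2.imwrite('pics/w2c.png',cv2.resize(i,None,fx=3.5,fy=3.5,interpolation=cv2.INTER_CUBIC))
```

```text
edge mid [ 0.4711 -0.1412  0.014 ] 0.09768340183885234 stage [ 0.4802 -0.2408  0.014 ]
pin tip [ 0.474  -0.1841  0.054 ] stage [ 0.4792 -0.2409  0.054 ]
hole [ 0.4819 -0.181   0.108 ] frame [ 0.487  -0.2378  0.108 ]
```

View pics/w2c.png

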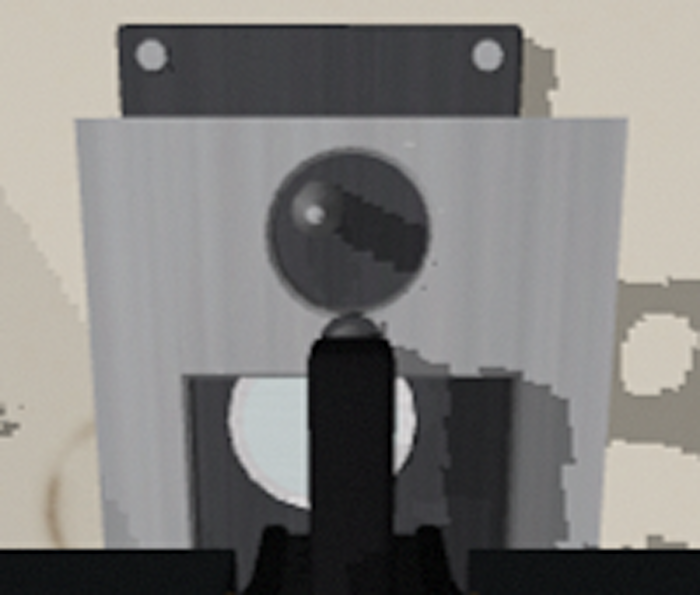

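The pin tip is at crop (315,213), i.e. (240,131) in the full picture, so the stage centre is about (0.480, -0.240). I'll correct by (-1.5, -7.5) mm and lower.

```bash
python3 -m crank '[-1.5,-4,0,0,0,0,255, -1.5,-7.5,0,0,0,0,255, -1.5,-7.5,10,0,0,0,255, -1.5,-7.5,25,0,0,0,255, -1.5,-7.5,40,0,0,0,255]' >/dev/null
python3 -m crank '[0,0,4,0,0,0,255, 0,0,8,0,0,0,255, 0,0,12,0,0,0,255, 0,0,12,0,0,0,255, 0,0,12,0,0,0,255]' >/dev/null
python3 go.py 0.480 -0.240 0.0616 5.2
python3 - <<'E'
from h import *
c=shot('wrist','w3.png')
s=robot.camera('scene');p=cv2.cvtColor(s['pixels'],cv2.COLOR_RGB2BGR)[170:300,150:350]
i=cv2.imread('pics/w3.png')[60:240,150:350]
a=cv2.resize(i,(400,360),interpolation=cv2.INTER_CUBIC);b=cv2.resize(p,(400,260),interpolation=cv2.INTER_CUBIC)
cv2.imwrite('pics/c3.png',np.hstack([a,np.vstack([b,np.zeros((100,400,3),np.uint8)])]))
E
```

```text
6.5 [ 0.4812 -0.2413  0.0958] shift [ 1.4 -1.1 34.2] turn [ 0.02  0.02 -0.01] q [-0.67  0.64  1.77  0.    0.72 -0.76]
F [-0.1 -1.1 -1.7] M [-0.02 -0.07  0.02] w 0.0114 g 40.0
```

View pics/c3.png

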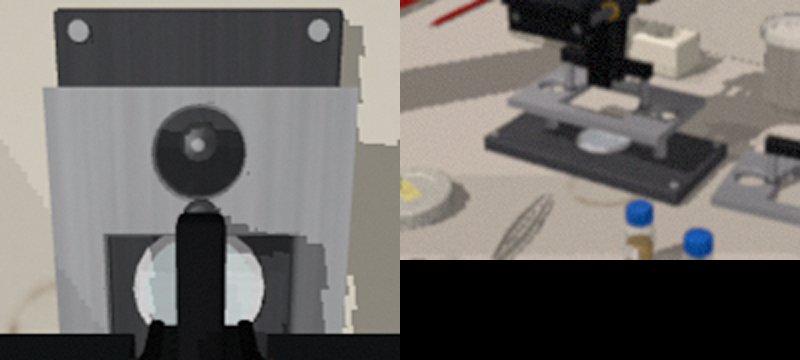

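The pin tip is at (198,145) inside the hole, whose centre is at (199,151), so the frame is about 1.5 mm off along y. Both pins are lined up, so I'll lower further.

```bash
python3 -m crank '[1.5,0,6,0,0,0,255, 1.5,0,12,0,0,0,255, 1.5,0,18,0,0,0,255, 1.5,0,24,0,0,0,255, 1.5,0,29,0,0,0,255]' >/dev/null
python3 go.py 0.480 -0.240 0.0616 5.2
python3 -m crank '[0,0,1,0,0,0,255, 0,0,2,0,0,0,255, 0,0,3,0,0,0,255, 0,0,4,0,0,0,255, 0,0,4,0,0,0,255]' >/dev/null
python3 go.py 0.480 -0.240 0.0616 5.2
```

```text
7.0167 [ 0.4806 -0.2394  0.0657] shift [-0.5 -0.7  4.1] turn [-0.04 -0.04 -0.01] q [-0.67  0.69  1.79 -0.    0.66 -0.76]
F [-0.8 -0.3 -2.4] M [-0.01 -0.06  0.04] w 0.0116 g 40.0
7.4333 [ 0.481  -0.2397  0.0627] shift [-0.2 -1.   1.1] turn [ 0.01  0.01 -0.  ] q [-0.67  0.7   1.79 -0.    0.65 -0.76]
F [ 0.6  0.4 -2.2] M [-0.04 -0.04 -0.02] w 0.0116 g 40.0
```

```bash
python3 -m crank '[0,0,0.5,0,0,0,255, 0,0,1,0,0,0,255, 0,0,1.5,0,0,0,255, 0,0,1.5,0,0,0,255, 0,0,1.5,0,0,0,255]' >/dev/null
python3 go.py 0.480 -0.240 0.0616 5.2
```

```text
7.85 [ 0.481  -0.2397  0.0616] shift [-0.2 -1.   0. ] turn [ 0.02  0.02 -0.01] q [-0.67  0.7   1.79 -0.    0.65 -0.76]
F [-0.8  0.8  3.1] M [ 0.11 -0.04  0.02] w 0.0111 g 40.0
```

The vertical force turned from -2.2 to +3.1 N at the expected height, so the frame is home. I'll release, then retreat.

```bash
for i in 1 2; do python3 -m crank '[0,0,0,0,0,0,120, 0,0,0,0,0,0,120, 0,0,0,0,0,0,120, 0,0,0,0,0,0,120, 0,0,0,0,0,0,120]' >/dev/null
python3 go.py 0.480 -0.240 0.0616 5.2; done
```

```text
8.2667 [ 0.4809 -0.2397  0.0611] shift [-0.3 -1.  -0.5] turn [ 0.    0.   -0.01] q [-0.67  0.7   1.79 -0.    0.65 -0.76]
F [-0.5 -0.1 -0.6] M [-0.   -0.07 -0.06] w 0.0367 g 0.0
8.6833 [ 0.4809 -0.2396  0.0611] shift [-0.3 -0.9 -0.5] turn [-0.   -0.   -0.01] q [-0.67  0.7   1.79  0.    0.65 -0.76]
F [-0.6  0.2 -0. ] M [-0.02 -0.13  0.  ] w 0.0459 g 0.0
```

```bash
python3 -m crank '[0,0,-10,0,0,0,120, 0,0,-30,0,0,0,120, 0,0,-60,0,0,0,120, 0,0,-90,0,0,0,120, 0,0,-120,0,0,0,120]' >/dev/null
python3 -m crank '[0,0,-20,0,0,0,120, 0,0,-30,0,0,0,120, 0,0,-30,0,0,0,120, 0,0,-30,0,0,0,120, 0,0,-30,0,0,0,120]' >/dev/null
python3 go.py 0.480 -0.240 0.2 5.2
python3 - <<'E'
from h import *
c=shot('wrist','w4.png')
s=robot.camera('scene');p=cv2.cvtColor(s['pixels'],cv2.COLOR_RGB2BGR)[180:300,150:410]
i=cv2.imread('pics/w4.png')[60:260,130:370]
a=cv2.resize(i,(360,300),interpolation=cv2.INTER_CUBIC);b=cv2.resize(p,(440,203),interpolation=cv2.INTER_CUBIC)
cv2.imwrite('pics/c4.png',np.hstack([a,np.vstack([b,np.zeros((97,440,3),np.uint8)])]))
E
```

```text
9.5167 [ 0.48   -0.239   0.2099] shift [-1.  -0.1  9.9] turn [-0.12 -0.11 -0.01] q [-0.67  0.46  1.69 -0.    0.99 -0.76]
F [ 1.  -0.6  0. ] M [-0.02 -0.06 -0.  ] w 0.0461 g 0.0
```

View pics/c4.png

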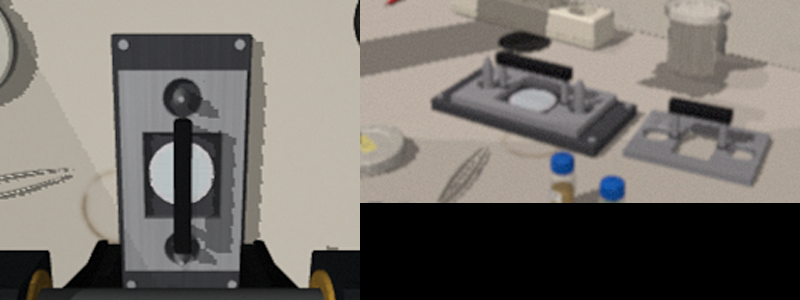

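The frame lies flat on the stage with both pins through its holes at (182,98) and (182,247). The gripper is clear of it and the short frame has not moved, so I'll hand in.

```bash
python3 -c "
from rig import robot
print(robot.hand_in())"
```

```text
the job is handed in; nothing more can be done
None
```

The long frame lies flat and home on the stage with a pin through each hole, released; the short frame was left where it lay, and the job was handed in at about 9.6 s (no verdict was returned).

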